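# Close up the specimen case

### The job

Close up the grey specimen case on the microscopy bench with your fingertips: push both trays fully home, and only then push its raised lid over and down until it is fully shut. Do not slam the trays or the lid, and grasp or lift nothing; leave the jar, dropper bottle, covered dish and forceps standing around it where they are.

Things in the scene. Friction and masses are not known exactly. Their poses are not given: they have to be found in the camera images.
- case: Grey steel specimen case fixed to the bench: 150 mm deep (its x), 250 mm wide (its y), 68 mm high without lid. Origin: centre of its underside. Its -x side is the open front, where two trays slide out side by side; the lid is hinged along the top of its +x side. Its +y end is the one farther from the robot. The bench is clear for at least 55 mm beyond the trays' fronts.
- tray_near (a joint): How far the tray at the case's -y half (the one nearer the robot) stands out, m: 0 = fully home with its front flush with the case's front edge (end stop), up to 0.12 towards the case's -x. Slides with about 1.5 N of friction, stays where left.
- tray_far (a joint): The same for the tray at the case's +y half (farther from the robot).
- tray_near_front (a point): Middle of the outer face of tray_near's flat aluminium front panel, 36 mm above the bench; moves with the tray, lies at case x = -75 mm when home, y = -61 mm. Panel 114 mm wide, from 7 to 62 mm above the bench, 5 mm thick, facing the case's -x. A 60 mm wide pull lip sticks out 10 mm at its foot (top 12 mm above the bench). A glass dish of pebbles is fixed in the tray.
- tray_far_front (a point): The same point on tray_far's front panel, an identical tray, at case y = +61 mm.
- lid (a joint): Opening angle of the lid, rad: 0 = shut, flat on the case (end stop), 1.57 = standing upright, 1.9 = fully open. The stiff hinge (about 0.32 N m of friction) holds the lid at any angle; it does not fall by itself, so it must be pushed all the way, with about 2 N at its free edge.
- lid_edge (a point): Middle of the lid's free edge, on its outer face (upper when shut); moves with the lid. The lid is a flat plate, 157 mm from hinge to free edge, 250 mm wide, 5 mm thick, grey with a white sheet outside; a 12 mm lip, 4 mm thick, hangs from its inner face at the free edge and drops in front of the trays when shut.
- lid_hinge (a point): Middle of the lid's hinge line, which runs along the case's y at case x = +75 mm, 68 mm above the bench: the inner face of the lid passes through it, its outer face is 5 mm from it. Does not move with the lid.
- jar: Screw-top jar, 52 mm across, 80 mm tall, loose, behind the case on its hinge side, towards its +y end; leave alone. Origin: centre of its underside.
- dropper: Small dropper bottle, 32 mm across, 75 mm tall, loose, in front of the case beyond the trays, towards its +y end; leave alone. Origin: centre of its underside.
- dish: White covered round dish, 90 mm across, 17 mm tall, loose, in front of the case beyond the trays; leave alone. Origin: centre of its underside.
- forceps: Steel forceps lying flat, about 117 mm long, 8 mm high, loose, behind the case on its hinge side; leave alone. Origin: near its middle, on the bench; its x runs along its length.

How it is judged:
On the way, in this order (a step that is already met when the one before it is completed fails the run):
1. both trays are pushed fully home while the lid is still up (value of joint each of tray_near, tray_far below 0.004 m and value of joint lid above 0.3 rad), for 0.2 s.
2. the lid is pushed fully shut (value of joint lid below 0.03 rad), for 0.2 s.
At the end, for the whole second after the job is handed in: Both trays are within 4 mm of fully home, the lid is within 0.03 rad (about 5 mm at its edge) of fully shut and at rest, and the loose things are at rest (value of joint each of tray_near, tray_far below 0.004 m and value of joint lid below 0.03 rad and velocity of joint lid below 0.05 rad/s and linear speed of each of jar, dropper, dish, forceps below 0.02 m/s); the robot touches nothing.
It fails at once if a loose thing near the case is lifted or moved more than 20 mm (distance of any of jar, dropper, dish, forceps from where it was at the start of the episode above 0.02 m).
It fails at once if a tray is pulled farther out (beyond 115 mm) (value of joint any of tray_near, tray_far above 0.115 m).
It fails at once if a tray is slammed (faster than 0.5 m/s) or the lid is slammed (faster than 4 rad/s) (velocity of joint any of tray_near, tray_far below -0.5 m/s or velocity of joint lid below -4 rad/s).
It also fails if it takes over 64 s, if anything falls off the work surface, if the arm or the gripper's body presses on something with over 40 N, if the wrist force passes 120 N, or if a joint passes its speed limit or range.

### The arm

A 6-joint arm with a two-finger parallel gripper is mounted at the origin on the work surface. World frame = base frame: x ahead of the robot, y to its left, z up, the work surface at z = 0. Lengths are in m, angles in rad, forces in N, time in s.
With the tool pointing down it reaches from about 0.425 to 0.95 m from the base axis. Payload 3.5 kg.
Tool frame: the origin (TCP) lies midway between the tips of the shut fingers; the grasp point (between the pads) lies 19 mm behind it; z points along the fingers, y is the line along which they close (so a half turn about z gives the same grasp; the last joint's range is limited). The gripper opens to 85 mm and grips with 20 to 120 N. Pads are 22 mm wide; open, the fingers measure 114 mm over their backs; the gripper's body (76 mm by 85 mm) begins 54 mm behind the grasp point. The pads swing forward as they close: fully open they stand 13 mm farther back than shut.
Start: joints at [-1.441, 0.286, 1.577, -0, 1.279, -0.15], TCP at [0.186, -0.649, 0.231] pointing down, gripper open.
Joint ranges: [-2.77, 2.77], [-0.9, 2.22], [0.21, 2.48], [-1.53, 4.67], [0.24, 2.81], [-2.84, 2.84]. Speed limits (rad/s): [2.79, 2.79, 3.14, 3.14, 3.14, 3.14].

### API

Orientations are given as a unit quaternion [x, y, z, w].
In Python, from plant import ctrl gives the robot as it stands. The module is installed in compiled form; this text tells all that it offers.
- The arm moves only by the shell command python3 -m inch 'ROWS' [FORCE]. ROWS is JSON, a list of rows, each a list of 5 numbers: the closure, from 0 (fully open) to 1 (shut), then the shift along the tool's x, y, z in m, then the turn about the tool's z in degrees. A call has 1 to 5 rows; each row is the pose to reach, as a shift and turn from the pose commanded when the call began, along the tool's axes at that moment; what a row does not reach only later rows make up. A row lasts 1/12 s, in which the tool goes at most 41.7 mm and 7.16 degrees, less where a joint would pass 70% of its speed; a pose out of reach is approached as far as the arm can. A call with a gripper value outside its range is refused whole. The fingers move at their own pace and stop on an object; FORCE is the grip in N (left out, the last holds). Time passes only in rows, so rows that repeat a pose let the fingers close. It gives the time, the measured TCP pose, the force, the opening and the grip force at its end, in the units of the state.
- ctrl.get_state(): the state, without advancing time (a new reading comes with each control period).
- ctrl.read_camera(name): name is "side" or "top"; returns a dict with "pixels" (400x640x3 uint8, red, green, blue), "depth" (400x640 float32, m along the optical axis (not along the pixel's ray), 0 where there is no reading), "fx", "fy", "cx", "cy" (pixels), "xyz" and "rotation" of the camera in the world. Camera axes: x right, y down, z forward; pixel columns grow to the right and rows downward; lengths in m; the calibration is good to about 2 mm. A picture is of the moment at which its call begins.
- ctrl.sign_off(): hands the job in; it is judged then, once.
Trained networks look in a picture, given as the dict that the camera call returned (one of the last four; its "shot" number tells which), for a name from the list of things; names that differ only in an ending like _2 or _b are one class to them, and where a whole thing is asked for, a point or a joint stands for the part that bears it (a point fixed in the world has none). Each returns a list of dicts, best first, with "score" (0 to 1); they miss things now and then, are a little off and sometimes report something else, mostly with a low value. They report only what shows in the picture. A call takes as long as a camera call.
- ctrl.spot_in(query, picture): "at" ([column, row] in pixels, amid what is visible of it).
- ctrl.tip_of(query, picture): "at" ([column, row] in pixels: a listed point, or the origin of a listed thing).
The state is a dict: "time": time; "qpos": joint angles; "dq": joint speeds; "joint_efforts": joint torques, N m; "eef_pos": TCP position; "tcp_rot": TCP orientation; "contact_force": force on the tool from outside, world axes, zero at the start; "wrist_torque": the same for the moment, N m; "opening": opening from 0.0 (shut) to 1.0 (fully open); "finger_force": force on a finger pad.
Only numpy, scipy, OpenCV 4.12 (cv2) and the standard library are available. Lean on these libraries where they do the work, as an engineer would, in place of code of your own. Each camera call takes 0.05 s, during which the arm holds its last target. There are 200 camera calls.

## Working session

There is one attempt and no reset: what is moved stays moved. The work goes in short steps, Python scripts to look and compute and a shell command to move; the robot and the scene stay as the last step left them, time stands still between calls to the robot, and variables do not carry over. Pictures are saved under pics/ and viewed, at most 10 in all, crops included, and the job is handed in when it is done.

```bash
mkdir -p pics
cat > h.py <<'E'
import numpy as np, cv2
from plant import ctrl
def world(p,at,depth=None):
    u,v=at; d=p["depth"]
    if depth is None:
        w=d[max(0,int(v)-2):int(v)+3,max(0,int(u)-2):int(u)+3]; w=w[w>0]; depth=np.median(w) if len(w) else np.nan
    c=np.array([(u-p["cx"])/p["fx"],(v-p["cy"])/p["fy"],1])*depth
    return np.array(p["xyz"])+R(p)@c
def R(p):
    r=np.array(p["rotation"],float)
    if r.size==4:
        from scipy.spatial.transform import Rotation as Ro
        return Ro.from_quat(r).as_matrix()
    return r.reshape(3,3)
def ray(p,at): return np.array(p["xyz"]),R(p)@np.array([(at[0]-p["cx"])/p["fx"],(at[1]-p["cy"])/p["fy"],1])
def tri(p,a,q,b):
    o1,d1=ray(p,a);o2,d2=ray(q,b)
    s=np.linalg.lstsq(np.c_[d1,-d2],o2-o1,rcond=None)[0]
    x,y=o1+s[0]*d1,o2+s[1]*d2
    return (x+y)/2,np.linalg.norm(x-y)
def onz(p,at,z):
    o,d=ray(p,at); return o+d*(z-o[2])/d[2]
E
python3 - <<'E'
from h import *
np.set_printoptions(precision=3,suppress=True)
s=ctrl.get_state();print({k:np.round(v,3) for k,v in s.items()})
ps={n:ctrl.read_camera(n) for n in("side","top")}
for n,p in ps.items():
    cv2.imwrite(f"pics/{n}0.png",p["pixels"][:,:,::-1]); print(n,p["xyz"],np.round(R(p),3).tolist(),p["fx"])
    for q in["case","tray_near_front","tray_far_front","lid_edge","lid_hinge","jar","dropper","dish","forceps"]:
        r=ctrl.tip_of(q,p)[:2]
        for x in r: print(n,q,np.round(x["at"],1),round(x["score"],2),world(p,x["at"]))
E
```

```text
{'time': np.float64(0.0), 'qpos': array([-1.441,  0.287,  1.578,  0.   ,  1.279, -0.15 ]), 'dq': array([ 0.   ,  0.002, -0.001,  0.001, -0.   , -0.   ]), 'joint_efforts': array([  0.   , -40.598, -29.262,  -0.   ,   0.006,   0.   ]), 'eef_pos': array([ 0.186, -0.648,  0.23 ]), 'tcp_rot': array([ 0.99 ,  0.139,  0.   , -0.001]), 'contact_force': array([0.016, 0.771, 0.047]), 'wrist_torque': array([-0.02 , -0.057, -0.009]), 'finger_force': np.float64(0.0), 'opening': np.float64(1.0)}
side [ 0.304 -0.441  0.708] [[0.816, -0.439, 0.376], [-0.578, -0.633, 0.515], [0.012, -0.637, -0.771]] 384.5142801279414
side case [318.9 258.3] 0.64 [ 0.506 -0.19   0.16 ]
side tray_near_front [265.4 206.5] 0.82 [0.527 0.031 0.05 ]
side tray_far_front [307.  184.2] 0.93 [0.638 0.032 0.051]
side tray_far_front [264.8 211.5] 0.54 [0.524 0.031 0.034]
side lid_edge [354.  216.1] 0.94 [ 0.573 -0.189  0.223]
side lid_hinge [346.3 268.1] 0.73 [ 0.565 -0.198  0.079]
side jar [421.8 310.8] 0.85 [ 0.636 -0.331  0.046]
side dropper [305.6 155.5] 0.64 [0.711 0.143 0.012]
side dish [242.1 172.3] 0.63 [0.547 0.18  0.016]
top [ 0.344 -0.006  1.235] [[0.005, -0.974, 0.225], [-1.0, -0.006, -0.001], [0.002, -0.225, -0.974]] 479.0779180420468
top case [356.7 216.2] 0.87 [ 0.57  -0.119  0.062]
top tray_near_front [296.7 234.2] 0.65 [0.525 0.031 0.052]
top tray_far_front [296.1 186.5] 0.66 [0.648 0.034 0.051]
top lid_edge [395.  203.7] 0.64 [ 0.567 -0.186  0.223]
top lid_hinge [388.3 213.8] 0.6 [ 0.575 -0.196  0.069]
top jar [434.2 186.2] 0.93 [ 0.644 -0.311  0.081]
top dropper [252.5 166.6] 0.68 [0.703 0.148 0.044]
top dish [238.2 228.4] 0.88 [0.545 0.183 0.016]
top forceps [424.6 245.8] 0.55 [ 0.505 -0.299  0.   ]
```

View pics/side0.png

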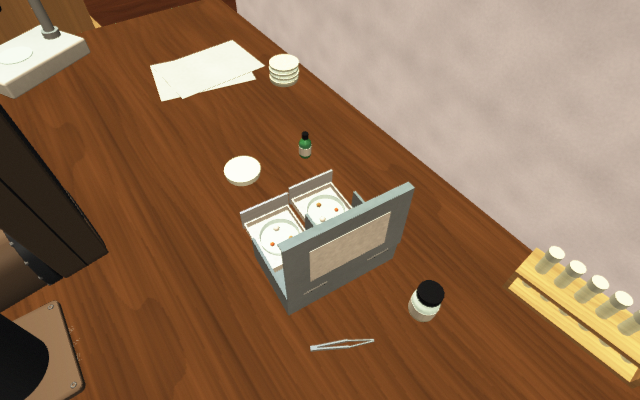

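View pics/top0.png

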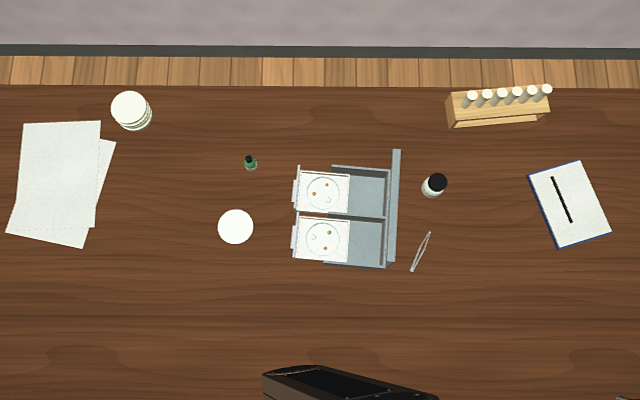

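The side view shows the lid upright at about (350,245), with both trays out towards the dish (242,170) and dropper (305,148). The jar (425,300) and forceps (342,345) are behind the hinge. In the top view the case's front faces left, which is world +y. Next I'll fit the planes to get exact yaw, tray extension and lid angle.

```bash
cat > m.py <<'E'
from h import *
np.set_printoptions(precision=4,suppress=True)
def cloud(p):
    v,u=np.mgrid[0:400,0:640]; d=p["depth"]; k=d>0
    c=np.stack([(u-p["cx"])/p["fx"]*d,(v-p["cy"])/p["fy"]*d,d],-1)[k]
    return c@R(p).T+np.array(p["xyz"])
def box(P,*b):
    b=np.array(b).reshape(3,2); return P[((P>b[:,0])&(P<b[:,1])).all(1)]
def look():
    S,T=cloud(ctrl.read_camera("side")),cloud(ctrl.read_camera("top"))
    return S,T
E
python3 - <<'E'
from m import *
S,T=look()
L=box(S,.44,.72,-.26,-.14,.1,.215); c=np.median(L,0); 
for _ in range(3):
    c=L.mean(0); n=np.linalg.svd(L-c,full_matrices=False)[2][2]; L=L[abs((L-c)@n)<.004]
n*=-np.sign(n[1]); print("lid plane",len(L),c,n,"tilt fwd deg",np.degrees(np.arcsin(n[2])),"yaw off",np.degrees(np.arctan2(n[0],-n[1])))
print("y at z=.068,.225:",[c[1]-(n[2]*(z-c[2])+n[0]*(.58-c[0]))/n[1] for z in(.068,.225)])
for nm,P in(("S",S),("T",T)):
    E=box(P,.40,.76,-.27,-.13,.2,.26); print(nm,"lid top z",np.percentile(E[:,2],[50,99]),"x",np.percentile(E[:,0],[1,99]),"y",np.percentile(E[:,1],[1,99]))
    for x0,x1 in((.45,.585),(.585,.72)):
        F=box(P,x0,x1,0,.06,.05,.075)
        if len(F): print(nm,"front",len(F),"x",np.percentile(F[:,0],[1,99]),"y",np.percentile(F[:,1],[2,50,98]),"z",np.percentile(F[:,2],[50,98]),"slope deg",np.degrees(np.arctan(np.polyfit(F[:,0],F[:,1],1)[0])))
for nm,x in(("jar",(.58,.70,-.38,-.26,.06,.09)),("dish",(.48,.61,.12,.24,.01,.025)),("dropper",(.67,.74,.11,.18,.02,.085))):
    F=box(T,*x); print(nm,F.min(0),F.max(0))
E
```

```text
lid plane 4699 [ 0.5594 -0.1932  0.1618] [-0.0848 -0.9948  0.0563] tilt fwd deg 3.226647536673029 yaw off -4.871048151438491
y at z=.068,.225: [np.float64(-0.20029207304321833), np.float64(-0.1914090790264518)]
S lid top z [0.2226 0.2256] x [0.4453 0.6907] y [-0.2011 -0.1664]
S front 254 x [0.4709 0.5811] y [0.0273 0.0332 0.0398] z [0.0589 0.0634] slope deg -5.005791739743509
S front 228 x [0.592  0.7041] y [0.0264 0.0325 0.0398] z [0.0587 0.0627] slope deg -4.8661248696041435
T lid top z [0.224  0.2283] x [0.4436 0.6896] y [-0.2004 -0.1667]
T front 109 x [0.4686 0.5797] y [0.0276 0.0325 0.039 ] z [0.0611 0.066 ] slope deg -5.0191186878465786
T front 106 x [0.5906 0.7025] y [0.0247 0.0314 0.0382] z [0.0612 0.0656] slope deg -4.969350849897794
jar [ 0.6337 -0.3444  0.0622] [ 0.6794 -0.2981  0.0847]
dish [0.5072 0.1451 0.01  ] [0.5939 0.2354 0.024 ]
dropper [0.7003 0.139  0.0206] [0.7308 0.1712 0.08  ]
```

```bash
cat > to.py <<'E'
import sys; from m import *; from scipy.spatial.transform import Rotation as Ro
s=ctrl.get_state(); M=Ro.from_quat(s["tcp_rot"]).as_matrix(); a=[float(v) for v in sys.argv[1:]]
# target: case-frame x,y, world z  (yaw: tool y along case y)
C=np.array([.574,-.119]); ex=np.array([-.085,-.9964]); ey=np.array([.9964,-.085])
e=np.array(s["eef_pos"]); r=e[:2]-C
print("t",round(s["time"],2),"case xy z mm",np.round([r@ex*1e3,r@ey*1e3,e[2]*1e3],1),"F",np.round(s["contact_force"],1),"open",round(s["opening"],2),"q",np.round(s["qpos"],2))
if a:
    t=np.r_[C+a[0]*ex+a[1]*ey,a[2]]; print("shift",np.round(M.T@(t-e),4))
h=np.degrees(np.arctan2(M[1,1],M[0,1])); print("toolz",M[:,2].round(3),"turn",round((h+4.88+90)%180-90,2))
E
python3 -m inch '[[0,0,0,-0.04,0],[0,0,0,-0.08,0],[0,0,0,-0.12,0]]'
python3 -m inch '[[0,0.03,-0.03,0,0],[0,0.06,-0.06,0,0],[0,0.09,-0.09,0,0],[0,0.12,-0.12,0,0],[0,0.147,-0.146,0,0]]'
python3 -m inch '[[0,0.03,-0.03,0,0],[0,0.06,-0.06,0,0],[0,0.09,-0.09,0,0],[0,0.12,-0.12,0,0],[0,0.147,-0.146,0,0]]'
python3 to.py -0.195 0 0.35
```

```text
time: 1.35
eef_pos: [0.1864, -0.6481, 0.3515]
tcp_rot: [0.99, 0.139, 0.0, -0.001]
contact_force: [-0.3, -1.6, 0.4]
opening: 1.005
finger_force: 0.0
time: 1.77
eef_pos: [0.2879, -0.466, 0.3515]
tcp_rot: [0.99, 0.139, 0.0, 0.0]
contact_force: [1.3, -0.1, 0.4]
opening: 0.997
finger_force: 0.0
time: 2.18
eef_pos: [0.3888, -0.2849, 0.3517]
tcp_rot: [0.99, 0.139, 0.0, 0.0]
contact_force: [1.2, -0.5, -0.7]
opening: 0.998
finger_force: 0.0
t 2.18 case xy z mm [ 181.  -170.4  351.7] F [ 1.2 -0.5 -0.7] open 1.0 q [-0.84 -0.22  1.88  0.    1.48  0.45]
shift [ 0.2933 -0.2906  0.0016]
toolz [ 0.001 -0.001 -1.   ] turn -69.11
```

```bash
python3 -m inch '[[0,0.03,-0.03,0,0],[0,0.06,-0.06,0,0],[0,0.09,-0.09,0,0],[0,0.12,-0.12,0,0],[0,0.147,-0.146,0,0]]' | head -2
python3 -m inch '[[0,0.03,-0.03,0,0],[0,0.06,-0.06,0,0],[0,0.09,-0.09,0,0],[0,0.12,-0.12,0,0],[0,0.147,-0.146,0,0]]' | head -2
python3 -m inch '[[0,0,0,0,-7],[0,0,0,0,-14],[0,0,0,0,-21],[0,0,0,0,-28],[0,0,0,0,-35]]' | head -1
python3 -m inch '[[0,0,0,0,-7],[0,0,0,0,-14],[0,0,0,0,-21],[0,0,0,0,-28],[0,0,0,0,-34]]' | head -1
python3 -m inch '[[0,0,0,0,0],[0,0,0,0,0],[0,0,0,0,0]]'|head -1
python3 to.py -0.195 0 0.026
```

```text
time: 2.6
eef_pos: [0.4899, -0.1038, 0.3518]
time: 3.02
eef_pos: [0.5909, 0.0773, 0.3516]
time: 3.43
time: 3.85
time: 4.1
t 4.1 case xy z mm [-194.6   -0.3  351.4] F [ 0.1  0.2 -0.3] open 1.01 q [-0.04  0.04  1.63  0.    1.46  0.04]
shift [0.0004 0.0003 0.3254]
toolz [ 0.  0. -1.] turn -0.22
```

```bash
python3 -m inch '[[0,0,0,0.04,0],[0,0,0,0.08,0],[0,0,0,0.12,0],[0,0,0,0.16,0],[0,0,0,0.2,0]]' | head -1
python3 -m inch '[[0,0,0,0.04,0],[0,0,0,0.07,0],[0,0,0,0.1,0],[0,0,0,0.125,0],[0,0,0,0.125,0]]'
python3 to.py -0.195 0 0.026
python3 - <<'E'
from m import *
a=ctrl.read_camera("side")["pixels"];b=ctrl.read_camera("top")["pixels"]
o=np.vstack([cv2.resize(a[80:360,140:500],None,fx=1,fy=1),cv2.resize(b[100:300,180:540],None,fx=1,fy=1)])
cv2.imwrite("pics/c1.png",cv2.resize(o,None,fx=1.2,fy=1.2)[:,:,::-1])
E
```

```text
time: 4.52
time: 4.93
eef_pos: [0.5855, 0.075, 0.0202]
tcp_rot: [0.738, 0.675, -0.004, -0.004]
contact_force: [-1.1, 0.4, -0.9]
opening: 1.001
finger_force: 0.0
t 4.93 case xy z mm [-194.3   -5.    20.2] F [-1.1  0.4 -0.9] open 1.0 q [-0.04  0.37  1.9   0.    0.88  0.04]
shift [ 0.0007  0.0049 -0.0059]
toolz [-0.012  0.001 -1.   ] turn -0.19
```

View pics/c1.png

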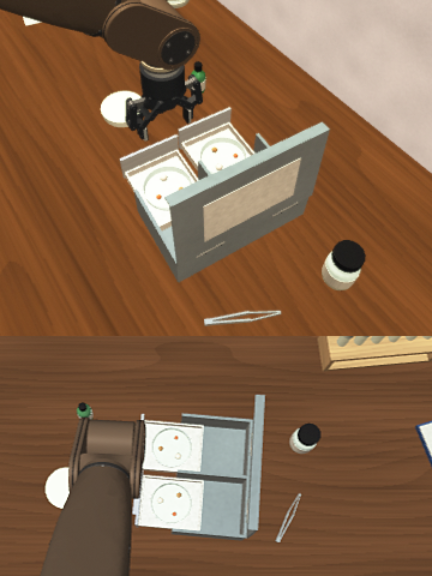

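The open gripper stands in front of the trays with one finger facing each panel. The dish, dropper, jar and forceps are clear. I'll start pushing.

```bash
python3 -m inch '[[0,0,0,0,0],[0,-0.01,0,0,0],[0,-0.02,0,0,0],[0,-0.03,0,0,0],[0,-0.04,0,0,0]]'
python3 -m inch '[[0,-0.01,0,0,0],[0,-0.02,0,0,0],[0,-0.03,0,0,0],[0,-0.04,0,0,0]]'
python3 to.py -0.086 0 0.026
python3 - <<'E'
from m import *
S,T=look()
for nm,P in(("S",S),("T",T)):
  for x0,x1 in((.45,.585),(.585,.72)):
    F=box(P,x0,x1,-.06,.06,.05,.07); q=(F[:,:2]-[.574,-.119])@[-.085,-.9964]; print(nm,np.percentile(q,[2,10,50]).round(4),len(F))
E
```

```text
time: 5.45
eef_pos: [0.5881, 0.0344, 0.0281]
tcp_rot: [0.738, 0.675, 0.002, 0.001]
contact_force: [0.9, 2.9, 2.4]
opening: 0.998
finger_force: 1.9
time: 5.78
eef_pos: [0.5837, -0.0058, 0.0267]
tcp_rot: [0.737, 0.676, 0.0, 0.0]
contact_force: [2.1, 3.3, 2.1]
opening: 1.0
finger_force: 2.0
t 5.78 case xy z mm [-113.7    0.    26.7] F [2.1 3.3 2.1] open 1.0 q [-0.18  0.34  1.92  0.    0.88 -0.1 ]
shift [-0.0277  0.      0.0007]
toolz [ 0.001  0.    -1.   ] turn -0.11
S [-0.1122 -0.104  -0.0988] 404
S [-0.1211 -0.1075 -0.0992] 284
T [-0.0693 -0.0671 -0.0599] 23
T [-0.0988 -0.0985 -0.096 ] 18
```

```bash
python3 -m inch '[[0,-0.008,0,0,0],[0,-0.016,0,0,0],[0,-0.022,0,0,0],[0,-0.026,0,0,0],[0,-0.026,0,0,0]]'|sed -n '2p;4p'
python3 -m inch '[[0,-0.002,0,0,0],[0,-0.004,0,0,0]]'|sed -n '2p;4p'
python3 to.py -0.086 0 0.026
```

```text
eef_pos: [0.5804, -0.0317, 0.0257]
contact_force: [-0.4, 0.1, -0.0]
eef_pos: [0.5803, -0.034, 0.0258]
contact_force: [1.3, 12.5, -1.1]
t 6.47 case xy z mm [-85.2  -1.   25.8] F [ 1.3 12.5 -1.1] open 1.0 q [-0.23  0.34  1.93  0.    0.88 -0.15]
shift [ 0.0008  0.001  -0.0002]
toolz [-0.001  0.002 -1.   ] turn -0.08
```

```bash
python3 -m inch '[[0,-0.002,0,0,0],[0,-0.002,0,0,0],[0,-0.002,0,0,0]]'|sed -n '2p;4p'
python3 to.py
python3 -m inch '[[0,0.01,0,0,0],[0,0.03,0,0,0],[0,0.06,0,0,0],[0,0.07,0,0,0],[0,0.07,0,0,0]]'|sed -n '2p;4p'
python3 -m inch '[[0,0,0,-0.04,0],[0,0,0,-0.08,0],[0,0,0,-0.12,0],[0,0,0,-0.16,0],[0,0,0,-0.2,0]]'|sed -n '2p;4p'
python3 -m inch '[[0,0,0,-0.04,0],[0,0,0,-0.08,0],[0,0,0,-0.12,0],[0,0,0,-0.13,0],[0,0,0,-0.13,0]]'|sed -n '2p;4p'
python3 to.py 0.13 0 0.36
python3 - <<'E'
from m import *
S,T=look()
for nm,P in(("S",S),("T",T)):
  Q=(P[:,:2]-[.574,-.119]); x=Q@[-.085,-.9964]; y=Q@[.9964,-.085]
  for y0,y1 in((-.115,-.01),(.01,.115)):
    k=(y>y0)&(y<y1)&(x>-.13)&(x<-.04)&(P[:,2]>.05)&(P[:,2]<.075); print(nm,np.percentile(x[k],[2,50,98]).round(4),k.sum())
cv2.imwrite("pics/t2.png",ctrl.read_camera("top")["pixels"][:,:,::-1])
E
```

```text
eef_pos: [0.5803, -0.0339, 0.0259]
contact_force: [1.5, 10.4, -1.2]
t 6.72 case xy z mm [-85.3  -1.   25.9] F [ 1.5 10.4 -1.2] open 1.0 q [-0.23  0.34  1.93  0.01  0.88 -0.15]
toolz [-0.001  0.004 -1.   ] turn -0.03
eef_pos: [0.5869, 0.0348, 0.0265]
contact_force: [0.4, 0.4, -0.8]
eef_pos: [0.5864, 0.0317, 0.2284]
contact_force: [1.2, 0.6, -0.1]
eef_pos: [0.5883, 0.0317, 0.3624]
contact_force: [0.7, 0.6, -0.1]
t 7.97 case xy z mm [-151.4    1.5  362.4] F [ 0.7  0.6 -0.1] open 1.0 q [-0.12  0.02  1.64 -0.    1.47 -0.03]
shift [-0.2814 -0.0008  0.0028]
toolz [ 0.01  -0.002 -1.   ] turn -0.14
S [-0.0754 -0.0706 -0.0689] 248
S [-0.0753 -0.0706 -0.0687] 218
T [-0.0738 -0.0709 -0.0683] 94
T [-0.0738 -0.0709 -0.0682] 90
```

View pics/t2.png

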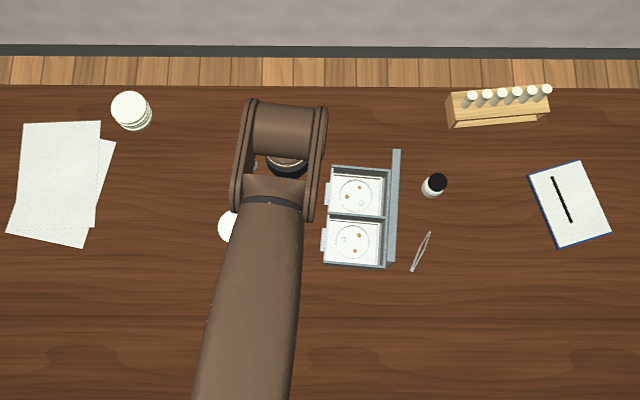

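Both trays are home: the panel faces measure -75 mm in both views. The lid is still up. Next I'll go over the lid to its outer side and descend there.

```bash
python3 -m inch '[[0,-0.035,0,0,0],[0,-0.07,0,0,0],[0,-0.105,0,0,0],[0,-0.14,0,0,0],[0,-0.17,0,0,0]]'|sed -n '2p;4p'
python3 -m inch '[[0,-0.035,0,0,0],[0,-0.07,0,0,0],[0,-0.1,0,0,0],[0,-0.11,0,0,0],[0,-0.11,0,0,0]]'|sed -n '2p;4p'
python3 -m inch '[[0,0,0,0.04,0],[0,0,0,0.08,0],[0,0,0,0.12,0],[0,0,0,0.16,0],[0,0,0,0.185,0]]'|sed -n '2p;4p'
python3 -m inch '[[0,0,0,0,0],[0,0,0,0,0],[0,0,0,0,0]]'|sed -n '2p;4p'
python3 to.py 0.0816 0 0.175
```

```text
eef_pos: [0.5705, -0.1382, 0.3524]
contact_force: [-0.1, -0.1, 0.5]
eef_pos: [0.5611, -0.2479, 0.3525]
contact_force: [-0.5, -0.9, 0.4]
eef_pos: [0.5598, -0.2421, 0.1648]
contact_force: [-0.7, -0.0, -0.3]
eef_pos: [0.5635, -0.2454, 0.1731]
contact_force: [-0.7, -0.6, -0.0]
t 9.62 case xy z mm [126.9   0.3 173.1] F [-0.7 -0.6 -0. ] open 1.0 q [-0.58  0.21  1.78  0.    1.15 -0.49]
shift [ 0.0453 -0.0003 -0.0019]
toolz [ 0.002 -0.001 -1.   ] turn -0.03
```

```bash
python3 -m inch '[[0,0.02,0,0,0],[0,0.035,0,0,0],[0,0.045,0,-0.001,0],[0,0.052,0,-0.001,0],[0,0.058,0,-0.001,0]]'|sed -n '2p;4p'
python3 to.py 0.0487 0 0.1695
python3 -m inch '[[0,0.01,0,0.002,0],[0,0.02,0,0.005,0],[0,0.02,0,0.005,0]]'|sed -n '2p;4p'
python3 to.py 0.0293 0 0.1614
```

```text
eef_pos: [0.5685, -0.1881, 0.174]
contact_force: [1.2, -2.2, -0.9]
t 10.03 case xy z mm [ 69.3   0.4 174. ] F [ 1.2 -2.2 -0.9] open 1.0 q [-0.49  0.17  1.82 -0.    1.14 -0.4 ]
shift [ 0.0206 -0.0005  0.0045]
toolz [ 0.004 -0.003 -1.   ] turn -0.02
eef_pos: [0.5692, -0.1662, 0.1671]
contact_force: [-0.4, 0.3, 0.3]
t 10.28 case xy z mm [ 47.5  -0.8 167.1] F [-0.4  0.3  0.3] open 1.0 q [-0.46  0.17  1.84  0.    1.14 -0.37]
shift [0.0181 0.0008 0.0057]
toolz [-0.     0.002 -1.   ] turn -0.03
```

```bash
python3 -m inch '[[0,0.01,0,0.004,0],[0,0.019,0,0.008,0],[0,0.028,0,0.014,0],[0,0.037,0,0.019,0]]'|sed -n '2p;4p'
python3 to.py -0.0037 0 0.1359
python3 -m inch '[[0,0.008,0,0.007,0],[0,0.015,0,0.014,0],[0,0.022,0,0.022,0],[0,0.028,0,0.031,0]]'|sed -n '2p;4p'
python3 to.py -0.0261 0 0.1007
python3 - <<'E'
from m import *
a=ctrl.read_camera("side")["pixels"]
cv2.imwrite("pics/c3.png",a[60:360,120:500,::-1])
E
```

```text
eef_pos: [0.5723, -0.1304, 0.1474]
contact_force: [0.9, -2.6, -0.3]
t 10.62 case xy z mm [ 11.5  -0.7 147.4] F [ 0.9 -2.6 -0.3] open 1.0 q [-0.4   0.18  1.87 -0.    1.1  -0.31]
shift [0.0152 0.0007 0.0115]
toolz [-0. -0. -1.] turn -0.08
eef_pos: [0.5746, -0.1025, 0.1163]
contact_force: [-0.3, -1.6, 2.2]
t 10.95 case xy z mm [-16.5  -0.8 116.3] F [-0.3 -1.6  2.2] open 1.0 q [-0.35  0.21  1.89  0.    1.04 -0.26]
shift [0.0096 0.0008 0.0156]
toolz [-0.001  0.    -1.   ] turn -0.09
```

View pics/c3.png

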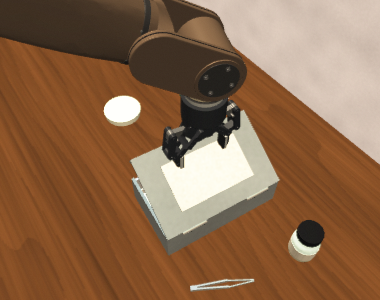

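The lid is leaning about 30° open, with both fingers resting on its outer face at about (178,160) and (225,140) in the crop. I'll continue along the arc.

```bash
python3 -m inch '[[0,0.005,0,0.009,0],[0,0.01,0,0.018,0],[0,0.013,0,0.028,0],[0,0.016,0,0.038,0]]'|sed -n '2p;4p'
python3 to.py -0.035 0 0.06
python3 -m inch '[[0,0.001,0,0.007,0],[0,0.002,0,0.013,0],[0,0.002,0,0.018,0],[0,0.002,0,0.02,0],[0,0.002,0,0.02,0]]'|sed -n '2p;4p'
python3 to.py -0.035 0 0.06
```

```text
eef_pos: [0.5763, -0.087, 0.0784]
contact_force: [-0.5, -1.6, 0.9]
t 11.33 case xy z mm [-32.1  -0.4  78.4] F [-0.5 -1.6  0.9] open 1.0 q [-0.32  0.26  1.91  0.    0.97 -0.24]
shift [0.0029 0.0004 0.0184]
toolz [ 0.  0. -1.] turn -0.1
eef_pos: [0.5764, -0.0851, 0.0598]
contact_force: [-2.0, 2.1, 5.4]
t 11.75 case xy z mm [-34.   -0.5  59.8] F [-2.   2.1  5.4] open 1.0 q [-0.32  0.29  1.92  0.    0.94 -0.23]
shift [ 0.001   0.0005 -0.0002]
toolz [-0.001  0.001 -1.   ] turn -0.09
```

```bash
python3 -m inch '[[0,0,0,0.001,0],[0,0,0,0.002,0],[0,0,0,0.002,0],[0,0,0,0.002,0]]'|sed -n '2p;4p'
python3 -m inch '[[0,0,0,0.001,0],[0,0,0,0.002,0],[0,0,0,0.002,0],[0,0,0,0.002,0]]'|sed -n '2p;4p'
```

```text
eef_pos: [0.5765, -0.0851, 0.0597]
contact_force: [-6.8, 3.3, 13.0]
eef_pos: [0.5766, -0.0851, 0.0596]
contact_force: [-11.8, 4.5, 21.9]
```

```bash
python3 -m inch '[[0,0,0,-0.01,0],[0,0,0,-0.04,0],[0,0,0,-0.08,0],[0,0,0,-0.12,0],[0,0,0,-0.16,0]]'|sed -n '2p;4p'
python3 -m inch '[[0,-0.03,0,-0.02,0],[0,-0.06,0,-0.02,0],[0,-0.09,0,-0.02,0],[0,-0.11,0,-0.02,0],[0,-0.11,0,-0.02,0]]'|sed -n '2p;4p'
python3 -m inch '[[0,0,0,0,0],[0,0,0,0,0],[0,0,0,0,0],[0,0,0,0,0]]'|sed -n '2p;4p'
python3 - <<'E'
from m import *
sd=ctrl.read_camera("side");tp=ctrl.read_camera("top")
for nm,p in(("S",sd),("T",tp)):
  P=cloud(p); Q=(P[:,:2]-[.574,-.119]); x=Q@[-.085,-.9964]; y=Q@[.9964,-.085]
  k=(abs(y)<.115)&(x>-.078)&(x<.07)&(P[:,2]>.05)&(P[:,2]<.11); 
  for _ in range(3):
    f=np.polyfit(x[k],P[k,2],1); k&=abs(np.polyval(f,x)-P[:,2])<.005
  print(nm,k.sum(),"lid angle",-f[0],"z at -75,75",np.polyval(f,[-.075,.075]))
  k=(abs(y)<.12)&(x>-.2)&(x<-.0)&(P[:,2]>.03)&(P[:,2]<.1); print("front x",np.percentile(x[k],[.5,2]))
for nm,x in(("jar",(.58,.70,-.38,-.26,.06,.09)),("dish",(.48,.61,.12,.24,.01,.025)),("dropper",(.67,.74,.11,.18,.02,.085))):
    F=box(cloud(tp),*x); print(nm,F.min(0),F.max(0))
o=np.vstack([sd["pixels"][80:360,140:500],tp["pixels"][100:300,180:540]])
cv2.imwrite("pics/c4.png",cv2.resize(o,None,fx=1.2,fy=1.2)[:,:,::-1])
E
```

```text
eef_pos: [0.5756, -0.0854, 0.2162]
contact_force: [0.8, -0.1, -0.4]
eef_pos: [0.5662, -0.1987, 0.235]
contact_force: [-0.3, -0.5, -0.9]
eef_pos: [0.5669, -0.1939, 0.2351]
contact_force: [0.0, -0.1, 1.0]
S 6779 lid angle 0.0001607574064166311 z at -75,75 [0.0724 0.0724]
front x [-0.0816 -0.08  ]
T 3664 lid angle -0.003794790159537744 z at -75,75 [0.0726 0.0732]
front x [-0.0799 -0.0787]Traceback (most recent call last):
  File "<stdin>", line 11, in <module>
    return umr_minimum(a, axis, None, out, keepdims, initial, where)
ValueError: zero-size array to reduction operation minimum which has no identity
```

The lid is shut (angle about 0, top at 72.5 mm). The arm probably hides the jar from above, so I'll check it in the side view.

Run:
```python
from m import *
sd=ctrl.read_camera("side")
for q in("jar","dropper","dish","forceps"):
    print(q,[(np.round(r["at"],1),round(r["score"],2)) for r in ctrl.tip_of(q,sd)[:1]])
cv2.imwrite("pics/c4.png",sd["pixels"][:,:,::-1])
```

```text
jar [(array([424.7, 310.1]), 0.63)]
dropper [(array([305.4, 151.7]), 0.73)]
dish [(array([242.9, 170.5]), 0.55)]
forceps [(array([351.8, 344.4]), 0.86)]
```

View pics/c4.png

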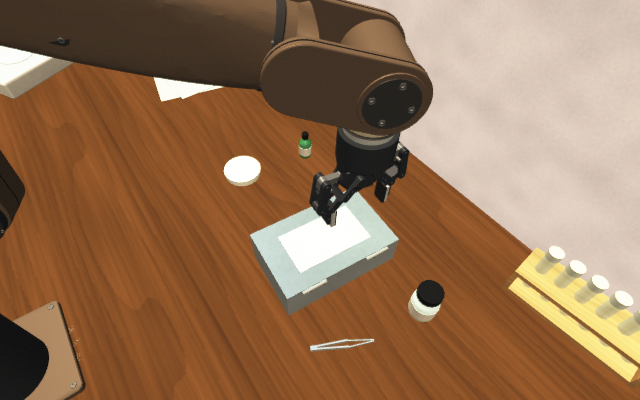

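The case is fully shut and the gripper is clear of it. The jar (425,300), dropper (305,148), dish (242,170) and forceps (342,345) are where they started.

```bash
python3 -c "
from plant import ctrl; print(ctrl.sign_off())"
```

```text
the job is handed in; nothing more can be done
None
```

I pushed both trays fully home, then closed the lid until it measured flat on the case. The jar, dropper bottle, dish and forceps look unmoved, and I've handed in the job (sign-off returned no verdict).

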